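# Find the loaded torch and dock it

## Task

One of the three identical torches on the eye-screening desk has its batteries in; the other two are empty and only about half its weight. Lift them to feel which is which: stand the two empty ones upright in the steel tray, and set the loaded one tail-first in the charging cradle's black cup and press it down until the cup comes to its stop. Keep the torches upright all the time and leave the other things on the desk where they are.

Things in the scene. Friction and masses are not known exactly. Their poses are not given: they have to be found in the camera images.
- torch_a_center (a point): one of three torches that look identical: dark metal, upright on its tail, lens up, 148 mm long; origin on its axis 75 mm above the foot, z up to the lens. Head: straight cylinder 52 mm in diameter from 116 mm above the foot to the top (grasp it here, any direction), a cone down to the 41 mm barrel at 99 mm; tail tapers from 41 mm at 28 mm to 33 mm at the foot
- torch_b_center (a point): another torch, same shape, sizes and origin as torch_a. Which of the three has the batteries differs from time to time and cannot be seen: that one weighs about 0.47 kg, each empty one about 0.23 kg (all +-0.02 kg)
- torch_c_center (a point): the third torch, same shape, sizes, origin and possible weights as the others; in each the battery cartridge fits loosely (about 1 mm lengthwise, 3 mm sideways)
- tray: fixed open steel tray, 260 mm (its x) by 140 mm (its y), 30 mm high, walls 4 mm, floor 4 mm thick; origin at the centre of its underside on the desk. Room for two torches side by side along its x, for instance 65 mm either side of the middle
- cradle: fixed grey plastic charging cradle, 120 x 120 mm, 45 mm high, with the black cup in its middle; origin at the centre of its underside on the desk
- cup_floor (a point): centre of the cup's inner floor, on which the torch's foot comes to stand; moves with the cup, z up. The cup is round and tapered: inside about 38 mm in diameter at the floor, 49 mm at 23 mm above it, flaring to 61 mm at its rim 35 mm above it
- cup (a joint): how far the cup is pressed down, in m: 0 = raised (floor 34 mm above the desk), 0.022 = at its stop (floor at 12 mm, rim nearly flush with the cradle's top). It slides straight down against a steady friction of about 9 N, more than a torch weighs, and stays where left; at the stop the resistance rises sharply. Starts at 0 to 0.008
- pen: white pen, 140 mm long, 10 mm thick, lying among the torches, origin at its middle on the desk; leave it alone
- occluder: black plastic eye occluder, a flat paddle 162 mm long, 8 mm thick, lying among the torches; leave it alone
- spectacle_case: grey spectacle case, 160 x 60 x 36 mm; leave it alone
- drops: small white dropper bottle, 32 mm in diameter, 75 mm high; leave it alone
- stapler: black and grey stapler, 140 mm long, 42 mm high; leave it alone

How it is judged (in metres and radians):
At the end, for the whole second after the job is handed in: Both empty torches stand in the tray, upright within 0.12 rad, each pressing on it with under 3.4 N; the loaded one stands upright on the cup's floor (within 8 mm in height, 12 mm sideways), the cup at its stop (joint over 18.5 of 22 mm); all at rest (((horizontal distance between torch_a_center and cup_floor below 0.012 m and z of torch_a_center in the frame of cup_floor below 0.083 m and angle between each of torch_a_center, torch_b_center, torch_c_center's own z axis and vertical below 0.12 rad and x of torch_b_center in the frame of tray between -0.122 and 0.122 m and y of torch_b_center in the frame of tray between -0.062 and 0.062 m and z of each of torch_b_center, torch_c_center in the frame of tray below 0.095 m and contact force between torch_b and tray between 1.2 and 3.4 N and x of torch_c_center in the frame of tray between -0.122 and 0.122 m and y of torch_c_center in the frame of tray between -0.062 and 0.062 m and contact force between torch_c and tray between 1.2 and 3.4 N) or (horizontal distance between torch_b_center and cup_floor below 0.012 m and z of torch_b_center in the frame of cup_floor below 0.083 m and angle between each of torch_b_center, torch_a_center, torch_c_center's own z axis and vertical below 0.12 rad and x of torch_a_center in the frame of tray between -0.122 and 0.122 m and y of torch_a_center in the frame of tray between -0.062 and 0.062 m and z of each of torch_a_center, torch_c_center in the frame of tray below 0.095 m and contact force between torch_a and tray between 1.2 and 3.4 N and x of torch_c_center in the frame of tray between -0.122 and 0.122 m and y of torch_c_center in the frame of tray between -0.062 and 0.062 m and contact force between torch_c and tray between 1.2 and 3.4 N) or (horizontal distance between torch_c_center and cup_floor below 0.012 m and z of torch_c_center in the frame of cup_floor below 0.083 m and angle between each of torch_c_center, torch_a_center, torch_b_center's own z axis and vertical below 0.12 rad and x of torch_a_center in the frame of tray between -0.122 and 0.122 m and y of torch_a_center in the frame of tray between -0.062 and 0.062 m and z of each of torch_a_center, torch_b_center in the frame of tray below 0.095 m and contact force between torch_a and tray between 1.2 and 3.4 N and x of torch_b_center in the frame of tray between -0.122 and 0.122 m and y of torch_b_center in the frame of tray between -0.062 and 0.062 m and contact force between torch_b and tray between 1.2 and 3.4 N)) and value of joint cup above 0.0185 m and linear speed of each of torch_a, torch_b, torch_c below 0.02 m/s); the robot touches nothing.
It fails at once if a torch is tipped by more than 0.5 rad (angle between any of torch_a_center, torch_b_center, torch_c_center's own z axis and vertical above 0.5 rad).
It fails at once if the pen, occluder, spectacle case, dropper bottle or stapler is shifted by more than 40 mm (distance of any of pen, occluder, spectacle_case, drops, stapler from where it was at the start of the episode above 0.04 m).
It also fails if it takes over 72 s, if anything falls off the work surface, if the arm or the gripper's body presses on something with over 40 N, if the wrist force passes 120 N, or if a joint passes its speed limit or range.

## Robot

A 6-joint arm with a two-finger parallel gripper is mounted at the origin on the work surface. World frame = base frame: x ahead of the robot, y to its left, z up, the work surface at z = 0. Lengths are in m, angles in degrees, forces in N, time in s.
With the tool pointing down it reaches from about 0.375 to 0.75 m from the base axis. Payload 9 kg.
Tool frame: the origin (TCP) lies midway between the tips of the shut fingers; the grasp point (between the pads) lies 19 mm behind it (env.grip_point_offset is the distance from the TCP to the grasp point, in m); z points along the fingers, y is the direction in which the jaws open and shut (so a half turn about z gives the same grasp; the last joint's range is limited). The gripper opens to 85 mm and grips with 20 to 120 N. Pads are 22 mm wide; open, the fingers measure 114 mm over their backs; the gripper's body (76 mm by 85 mm) begins 54 mm behind the grasp point. The pads swing forward as they close: fully open they stand 13 mm farther back than shut.
Start: joints at [-78.879, 5.964, 5.575, 89.605, 0, 77.527], TCP at [0.24, -0.55, 0.231] pointing down, gripper open.
Joint ranges: [-171.21, 171.21], [-48.23, 106.86], [-62.78, 66.21], [-105.2, 120.99], [-86.42, 89.51], [-180, 180]. Speed limits (degrees/s): [127.2, 127.2, 147.25, 180, 180, 180].

## Interface

Orientations are given as a 3x3 rotation matrix whose columns are the frame's x, y, z axes.
In Python, from station import env gives the robot as it stands.
- The arm moves only by the tool jog_arm, never from a script. Its argument "rows" is a list of rows, each an object with "claw": the gripper command: -1 is fully open, 1 is shut, values between are in proportion; "delta_pos": the shift along the tool's x, y, z scaled (see below), a list of three; "delta_rot": the turn, a rotation vector about the tool's x, y, z scaled (see below), a list of three. In form: [{"claw": claw, "delta_pos": [x, y, z], "delta_rot": [ax, ay, az]}, ...]. A call has 1 to 5 rows; each row is the pose to reach, as a shift and turn from the pose commanded when the call began, along the tool's axes at that moment; what a row does not reach only later rows make up. The controller multiplies each number of a shift by 50 cm and each number of a turn by 45 degrees. A row lasts 1/8 s, in which the tool goes at most 62.5 mm and 10.7 degrees, less where a joint would pass 70% of its speed; a pose out of reach is approached as far as the arm can. A call with a number of a shift or a turn outside -1 to 1 is refused whole. A call with a gripper value outside its range is refused whole. The fingers move at their own pace and stop on an object; the grip force is fixed at half the most. Time passes only in rows, so rows that repeat a pose let the fingers close. It gives the time, the measured TCP pose, the force and the opening at its end, in the units of the state.
- env.sense(): the state, without advancing time (a new reading comes with each control period).
- env.capture(name): name is "scene" or "top" or "wrist"; returns (picture, depth): 420x560x3 uint8, blue, green, red; 420x560 float32, m along the optical axis (not along the pixel's ray), 0 where there is no reading.
- env.camera_info(name): a dict with "K" (3x3 intrinsics, pixels), "k1" (the pictures are not rectified: a ray, as slopes to the right and down, at radius r is drawn at 1 + k1 r^2 times it, then the intrinsics apply), "rvec" (rotation vector, rad) and "tvec" (3), from world to camera coordinates, as OpenCV has them; the wrist camera has in their place "hand_eye" (4x4, takes a point from camera to tool coordinates, whose origin is the TCP and whose axes are the flange's). Camera axes: x right, y down, z forward; pixel columns grow to the right and rows downward; lengths in m; the calibration is good to about 2 mm. A picture is of the moment at which its call begins: read the wrist's pose just before it. camera_info takes no time and is no camera call.
- env.close_job(): hands the job in, once; it reports no verdict.
The state is a dict: "time_s": time; "joints": joint angles; "qd": joint speeds; "tau": joint torques, N m; "eef_pos": TCP position; "orientation": TCP orientation; "ft_force": force on the tool from outside, world axes, zero at the start; "wrist_torque": the same for the moment, N m; "gripper_width": finger opening in m.
Only numpy, scipy, OpenCV 4.12 (cv2) and the standard library are available. Lean on these libraries where they do the work, as an engineer would, in place of code of your own. Each camera call takes 0.05 s, during which the arm holds its last target. There are 200 camera calls.

## Working session

There is one attempt and no reset: what is moved stays moved. The work goes in short steps, Python scripts to look and compute and a tool call to move; the robot and the scene stay as the last step left them, time stands still between calls to the robot, and variables do not carry over. Pictures are saved under pics/ and viewed, about 8 in all and at most 12, crops included, and the job is handed in when it is done.

Besides the shell and the picture viewer there is one more tool, called after "Request:" by a JSON object that holds its "method" and its "body", one argument or row to a line. jog_arm: Moves the arm, as the interface text tells. Shifts and turns lie within -1 to 1; 1 stands for 50 cm of shift or 45 degrees of turn. Its arguments: {"type":"object","properties":{"rows":{"type":"array"}},"required":["rows"]}

```bash
ls; mkdir -p pics; python3 - <<'E'
from station import env
import cv2,numpy as np
s=env.sense();print(s)
for n in("scene","top"):
    p,d=env.capture(n);cv2.imwrite(f"pics/{n}0.png",p);np.save(f"pics/{n}0.npy",d);print(n,env.camera_info(n))
print(env.camera_info("wrist"),env.grip_point_offset)
E
```

```text
pics
{'time_s': 0.0, 'joints': array([-7.88799550e+01,  5.99926942e+00,  5.52844362e+00,  8.96062812e+01,
        6.51631586e-04,  7.75260961e+01]), 'qd': array([-0.09105577,  0.04242344,  0.01224936, -0.00885318, -0.00464699,
       -0.10869921]), 'tau': array([ 2.37391127e-03, -5.56931126e+01,  5.03646612e+01,  1.70566107e-02,
       -2.59282278e-04,  1.76599207e-05]), 'eef_pos': array([ 0.24009126, -0.54950359,  0.23052899]), 'orientation': array([[ 9.16405047e-01,  4.00252081e-01, -2.48392717e-04],
       [ 4.00252044e-01, -9.16404142e-01,  1.32269711e-03],
       [ 3.01784156e-04, -1.31154600e-03, -9.99999094e-01]]), 'ft_force': array([-0.09607538,  0.41756127, -0.49583823]), 'wrist_torque': array([-0.01455025,  0.02257789, -0.05665087]), 'gripper_width': 0.08547226833773752}
scene {'K': array([[498.71827235,   0.        , 280.26232031],
       [  0.        , 498.71827235, 215.56973042],
       [  0.        ,   0.        ,   1.        ]]), 'k1': -0.11397023072932856, 'rvec': array([ 1.77945039,  1.81643114, -0.68564615]), 'tvec': array([ 0.01846511, -0.34494827,  1.55423552])}
t
[... 153 characters left out ...]
      ]]), 'k1': -0.07745378239918183, 'rvec': array([ 2.16650046, -2.13330243,  0.1820587 ]), 'tvec': array([-0.00871307,  0.55129986,  0.94669181])}
{'K': array([[377.5016571 ,   0.        , 284.67353482],
       [  0.        , 377.5016571 , 211.92487286],
       [  0.        ,   0.        ,   1.        ]]), 'k1': 0.008553500557483155, 'hand_eye': array([[-6.15111041e-04, -9.57999130e-01, -2.86770444e-01,
         7.27508099e-02],
       [ 9.99999739e-01, -6.98082069e-04,  1.87087392e-04,
         1.19116778e-03],
       [-3.79418864e-04, -2.86770254e-01,  9.57999310e-01,
        -1.41780467e-01],
       [ 0.00000000e+00,  0.00000000e+00,  0.00000000e+00,
         1.00000000e+00]])} 0.0187
```

View pics/top0.png

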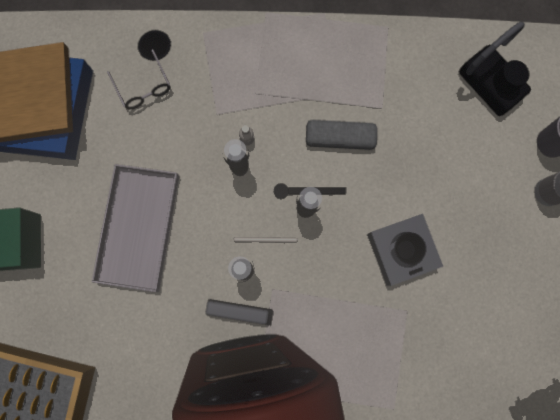

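View pics/scene0.png

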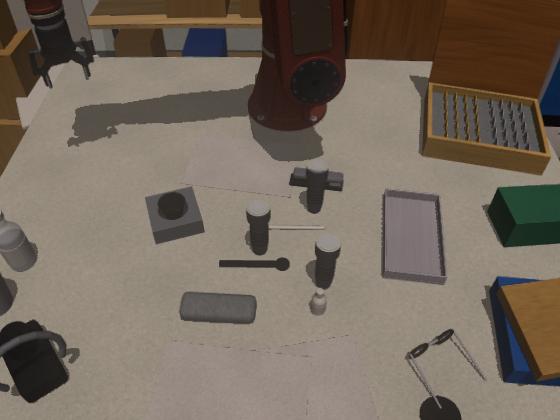

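The top picture shows three torches with heads at about (237,150), (310,198) and (241,268). The tray is around (137,228), the cradle at (405,250), the stapler at (239,312) close to the third torch, and the dropper at (246,133) close to the first. Next I'll measure from depth.

```bash
cat > h.py <<'E'
import numpy as np,cv2
from station import env
def rays(info,shape=(420,560)):
    v,u=np.mgrid[:shape[0],:shape[1]].astype(np.float64)
    K=np.array(info["K"]);pts=np.stack([u,v],-1).reshape(-1,1,2)
    n=cv2.undistortPoints(pts,K,np.array([info["k1"],0,0,0,0.]))
    return n.reshape(*shape,2)
def cloud(name,d,pose=None):
    i=env.camera_info(name);n=rays(i)
    P=np.dstack([n[...,0]*d,n[...,1]*d,d])
    if name=="wrist":
        H=i["hand_eye"];R,t=pose
        P=P@H[:3,:3].T+H[:3,3];W=P@R.T+t
    else:
        R,_=cv2.Rodrigues(i["rvec"]);W=(P-i["tvec"])@R
    W[d<=0]=np.nan
    return W
def circ(xy):
    A=np.c_[2*xy,np.ones(len(xy))];s=np.linalg.lstsq(A,(xy**2).sum(1),rcond=None)[0]
    return s[:2],np.sqrt(s[2]+s[:2]@s[:2])
E
python3 - <<'E'
from h import *
for n in("top","scene"):
    d=np.load(f"pics/{n}0.npy");W=cloud(n,d);z=W[...,2]
    print(n,"table z",np.nanmedian(z[(abs(z)<.02)]))
    roi=(W[...,0]>.3)&(W[...,0]<.8)&(abs(W[...,1])<.4)
    m=(roi&(z>.135)&(z<.16)).astype(np.uint8)
    k,l,st,_=cv2.connectedComponentsWithStats(m)
    for j in range(1,k):
        if st[j,4]<60: continue
        p=W[l==j];t=p[p[:,2]>np.median(p[:,2])-.003]
        c,r=cv2.minEnclosingCircle((t[:,:2]*1000).astype(np.float32))
        print("torch",st[j],np.median(p[:,2]).round(4),"top mean",t.mean(0).round(4),"mec",np.round(c,1),round(r,1))
    # all mid-height objects
    m=(roi&(z>.006)&(z<.13)).astype(np.uint8)
    k,l,st,_=cv2.connectedComponentsWithStats(m)
    for j in range(1,k):
        if st[j,4]<50: continue
        p=W[l==j];q=np.nanpercentile(p[:,2],90)
        t=p[abs(p[:,2]-q)<.006];rc=cv2.minAreaRect((t[:,:2]*1000).astype(np.float32))
        print("obj",st[j],"z90",q.round(4),"rect",[np.round(a,1) for a in rc])
E
```

```text
top table z 0.0010991741906367447
torch [224 139  22  22 381] 0.1501 top mean [0.6584 0.0877 0.1503] mec [658.3  87.9] 21.5
torch [300 187  22  22 393] 0.1504 top mean [ 0.5668 -0.059   0.1504] mec [566.9 -59. ] 21.6
torch [228 256  23  24 426] 0.1505 top mean [0.432  0.0725 0.1505] mec [432.3  72.5] 21.5
obj [122 100  15   9  61] z90 0.0465 rect [array([796.1, 334.4]), array([ 6.2, 14.5]), np.float64(6.1)]
obj [ 306  119   71   31 1883] z90 0.0383 rect [array([ 736.7, -138.5]), array([153.3,  55.3]), np.float64(87.1)]
obj [239 125  15  20 232] z90 0.0747 rect [array([727.5,  72.6]), array([15.9, 14.8]), np.float64(0.6)]
obj [227 154  20   9  50] z90 0.0971 rect [array([650.4,  86.2]), array([ 5. , 16.9]), np.float64(13.6)]
obj [225 156  24  20 201] z90 0.1238 rect [array([640.2,  84.2]), array([14.5, 46.6]), np.float64(10.9)]
obj [  92  164   87  128 1784] z90 0.0318 rect [array([521.4, 308. ]), array([142.5, 260.8]), np.float64(82.7)]
obj [274 183  32  15 206] z90 0.0102 rect [array([609.9, -24.6]), array([32.3, 68.6]), np.float64(0.7)]
obj [315 186  32   8 176] z90 0.011 rect [arr
[... 1140 characters left out ...]
 71.8]), array([43.3, 15. ]), np.float64(78.4)]
obj [ 145  186   59   57 2303] z90 0.057 rect [array([ 484.1, -273.9]), array([57.1, 60.8]), np.float64(84.1)]
obj [ 383  188   64   96 1510] z90 0.0302 rect [array([524.5, 310. ]), array([142.8, 267.6]), np.float64(83.0)]
obj [247 213  78  41 758] z90 0.1199 rect [array([585.8, -54.8]), array([22.7, 50.3]), np.float64(6.1)]
obj [311 248  29  68 943] z90 0.1177 rect [array([678.1,  86.3]), array([50.3, 21.5]), np.float64(77.1)]
obj [219 258  71  12 343] z90 0.0097 rect [array([613.2, -67.7]), array([161.1,  31.4]), np.float64(87.8)]
obj [ 179  292   78   31 2080] z90 0.0369 rect [array([ 742.3, -137. ]), array([155.5,  55.4]), np.float64(87.8)]
```

Request:
{"method": "jog_arm", "body": {
  "rows": [
    {"claw": -1, "delta_pos": [0.68, -0.36, -0.14], "delta_rot": [0, 0, -0.9]},
    {"claw": -1, "delta_pos": [0.68, -0.36, -0.14], "delta_rot": [0, 0, -0.9]},
    {"claw": -1, "delta_pos": [0.68, -0.36, -0.14], "delta_rot": [0, 0, -0.9]},
    {"claw": -1, "delta_pos": [0.68, -0.36, -0.14], "delta_rot": [0, 0, -0.9]},
    {"claw": -1, "delta_pos": [0.68, -0.36, -0.14], "delta_rot": [0, 0, -0.9]}
  ]
}}

```text
time_s: 0.72
eef_pos: [0.4325, -0.3075, 0.2873]
orientation: [[0.435, 0.9, -0.0], [0.9, -0.435, 0.0], [0.0, -0.0, -1.0]]
ft_force: [0.6, -0.7, -0.4]
gripper_width: 0.0855
```

```bash
cat >> h.py <<'E'
def to(x,y,z,yaw=90):
    """deltas (scaled) to reach world TCP x,y,z with tool down, tool x at yaw"""
    s=env.sense();R=s["orientation"];c,q=np.cos(np.radians(yaw)),np.sin(np.radians(yaw))
    T=np.array([[c,q,0],[q,-c,0],[0,0,-1.]])
    print("t",round(s["time_s"],2),"pos",s["eef_pos"].round(4),"F",s["ft_force"].round(2),"w",round(s["gripper_width"],4))
    print("dpos",(R.T@(np.array([x,y,z])-s["eef_pos"])/.5).round(3),"drot",(np.degrees(cv2.Rodrigues(R.T@T)[0].ravel())/45).round(3))
E
python3 -c "
from h import *
to(.48,-.25,.30)"
```

```text
t 0.72 pos [ 0.4325 -0.3075  0.2873] F [ 0.62 -0.68 -0.41] w 0.0855
dpos [ 0.145  0.036 -0.025] drot [-0.    -0.    -0.573]
```

Request:
{"method": "jog_arm", "body": {
  "rows": [
    {"claw": -1, "delta_pos": [0, 0, 0], "delta_rot": [0, 0, -0.575]},
    {"claw": -1, "delta_pos": [0, 0, 0], "delta_rot": [0, 0, -0.575]},
    {"claw": -1, "delta_pos": [0, 0, 0], "delta_rot": [0, 0, -0.575]},
    {"claw": -1, "delta_pos": [0, 0, 0], "delta_rot": [0, 0, -0.575]}
  ]
}}

```text
time_s: 1.23
eef_pos: [0.4315, -0.3091, 0.2869]
orientation: [[0.001, 1.0, -0.0], [1.0, -0.001, 0.0], [0.0, -0.0, -1.0]]
ft_force: [-0.2, -0.6, 0.1]
gripper_width: 0.0856
```

```bash
python3 - <<'E'
from h import *
to(.48,-.25,.30)
s=env.sense();p,d=env.capture("wrist");cv2.imwrite("pics/w1.png",p)
W=cloud("wrist",d,(s["orientation"],s["eef_pos"]));np.save("pics/w1.npy",W)
z=W[...,2];print("table",np.nanmedian(z[abs(z)<.015]))
m=np.abs(W[...,1]+.273)+np.abs(W[...,0]-.482)<.15
for lo,hi in((.040,.049),(.052,.072)):
    q=W[m&(z>lo)&(z<hi)];rc=cv2.minAreaRect((q[:,:2]*1000).astype(np.float32));print(len(q),np.median(q[:,2]).round(4),[np.round(a,1) for a in rc])
near=np.hypot(W[...,0]-.482,W[...,1]+.273)<.05
h,e=np.histogram(z[near],np.arange(0,.08,.002));print([(round(a,3),int(b)) for a,b in zip(e,h) if b>20])
rim=near&(z>np.nanpercentile(z[near],97)-.003);print(np.nanpercentile(z[near],[90,97,99]).round(4),circ(W[rim][:,:2]))
E
```

```text
t 1.23 pos [ 0.4315 -0.3091  0.2869] F [-0.16 -0.65  0.12] w 0.0856
dpos [ 0.118  0.097 -0.026] drot [-0.    -0.    -0.001]
table -0.0006357976668266152
10517 0.0441 [array([ 482.3, -273.8]), array([120.1, 120. ]), np.float64(19.9)]
2056 0.0629 [array([ 482.3, -273.8]), array([66.6, 65.6]), np.float64(0.4)]
[(np.float64(0.0), 24), (np.float64(0.002), 246), (np.float64(0.004), 52), (np.float64(0.028), 83), (np.float64(0.03), 901), (np.float64(0.032), 268), (np.float64(0.034), 67), (np.float64(0.036), 72), (np.float64(0.038), 71), (np.float64(0.04), 89), (np.float64(0.042), 1683), (np.float64(0.044), 1959), (np.float64(0.046), 169), (np.float64(0.048), 69), (np.float64(0.05), 83), (np.float64(0.052), 80), (np.float64(0.054), 139), (np.float64(0.056), 209), (np.float64(0.058), 230), (np.float64(0.06), 246), (np.float64(0.062), 250), (np.float64(0.064), 545), (np.float64(0.066), 356)]
[0.367  0.3717 0.373 ] (array([ 0.45960376, -0.29876798]), np.float64(0.007369983464950599))
```

View pics/w1.png

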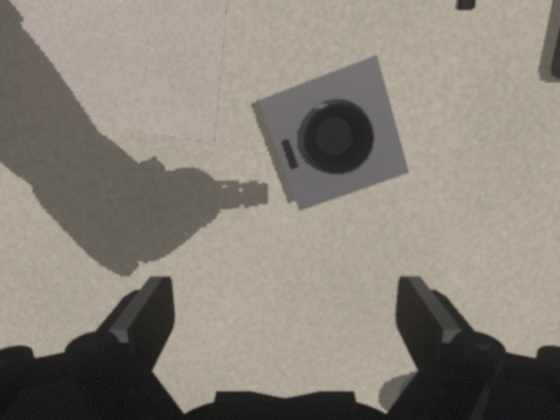

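Request:
{"method": "jog_arm", "body": {
  "rows": [
    {"claw": -1, "delta_pos": [0.558, 0.237, -0.026], "delta_rot": [0, 0, 0]},
    {"claw": -1, "delta_pos": [0.558, 0.237, -0.026], "delta_rot": [0, 0, 0]},
    {"claw": -1, "delta_pos": [0.558, 0.237, -0.026], "delta_rot": [0, 0, 0]},
    {"claw": -1, "delta_pos": [0.558, 0.237, -0.026], "delta_rot": [0, 0, 0]},
    {"claw": -1, "delta_pos": [0.558, 0.237, -0.026], "delta_rot": [0, 0, 0]}
  ]
}}

```text
time_s: 1.9
eef_pos: [0.5508, -0.0281, 0.3004]
orientation: [[0.002, 1.0, 0.0], [1.0, -0.002, -0.0], [-0.0, 0.0, -1.0]]
ft_force: [1.4, -0.6, 0.7]
gripper_width: 0.0856
```

```bash
python3 - <<'E'
from h import *
to(.569,-.0577,.20)
s=env.sense();p,d=env.capture("wrist");cv2.imwrite("pics/w2.png",p)
W=cloud("wrist",d,(s["orientation"],s["eef_pos"]));z=W[...,2]
for n,x,y in(("A",.66,.0885),("B",.569,-.0577),("C",.434,.074)):
    q=W[(np.hypot(W[...,0]-x,W[...,1]-y)<.04)&(z>.14)&(z<.155)]
    if len(q)<20: print(n,len(q));continue
    c,r=cv2.minEnclosingCircle((q[:,:2]*1000).astype(np.float32));print(n,len(q),np.median(q[:,2]),np.round(c,1),r)
E
```

```text
t 1.9 pos [ 0.5508 -0.0281  0.3004] F [ 1.44 -0.59  0.7 ] w 0.0856
dpos [-0.059  0.037  0.201] drot [ 0.     0.    -0.003]
A 3365 0.1485600191777927 [657.6  84.9] 25.255521774291992
B 2146 0.14863075684771998 [568.4 -56.3] 24.70020294189453
C 3216 0.1487182320617435 [437.5  70.8] 25.09369468688965
```

Request:
{"method": "jog_arm", "body": {
  "rows": [
    {"claw": -1, "delta_pos": [-0.058, 0.035, 0.1], "delta_rot": [0, 0, 0]},
    {"claw": -1, "delta_pos": [-0.058, 0.035, 0.2], "delta_rot": [0, 0, 0]},
    {"claw": -1, "delta_pos": [-0.058, 0.035, 0.3], "delta_rot": [0, 0, 0]},
    {"claw": -1, "delta_pos": [-0.058, 0.035, 0.377], "delta_rot": [0, 0, 0]},
    {"claw": -1, "delta_pos": [-0.058, 0.035, 0.377], "delta_rot": [0, 0, 0]}
  ]
}}

```text
time_s: 2.58
eef_pos: [0.5654, -0.0587, 0.1086]
orientation: [[0.002, 1.0, -0.006], [1.0, -0.002, 0.002], [0.002, -0.006, -1.0]]
ft_force: [-0.1, -0.8, 1.2]
gripper_width: 0.0854
```

Request:
{"method": "jog_arm", "body": {
  "rows": [
    {"claw": 1, "delta_pos": [0, 0, 0], "delta_rot": [0, 0, 0]},
    {"claw": 1, "delta_pos": [0, 0, 0], "delta_rot": [0, 0, 0]},
    {"claw": 1, "delta_pos": [0, 0, 0], "delta_rot": [0, 0, 0]},
    {"claw": 1, "delta_pos": [0, 0, 0], "delta_rot": [0, 0, 0]},
    {"claw": 1, "delta_pos": [0, 0, 0], "delta_rot": [0, 0, 0]}
  ]
}}

```text
time_s: 3.2
eef_pos: [0.5692, -0.0599, 0.1146]
orientation: [[0.001, 1.0, 0.004], [1.0, -0.001, -0.002], [-0.002, 0.004, -1.0]]
ft_force: [-0.6, -0.2, 6.6]
gripper_width: 0.0504
```

Request:
{"method": "jog_arm", "body": {
  "rows": [
    {"claw": 1, "delta_pos": [0, 0, -0.04], "delta_rot": [0, 0, 0]},
    {"claw": 1, "delta_pos": [0, 0, -0.08], "delta_rot": [0, 0, 0]},
    {"claw": 1, "delta_pos": [0, 0, -0.12], "delta_rot": [0, 0, 0]},
    {"claw": 1, "delta_pos": [0, 0, -0.16], "delta_rot": [0, 0, 0]},
    {"claw": 1, "delta_pos": [0, 0, -0.2], "delta_rot": [0, 0, 0]}
  ]
}}

```text
time_s: 3.82
eef_pos: [0.5678, -0.0594, 0.2133]
orientation: [[0.001, 1.0, 0.0], [1.0, -0.001, -0.0], [-0.0, 0.0, -1.0]]
ft_force: [-0.1, -0.2, -2.4]
gripper_width: 0.0503
```

Request:
{"method": "jog_arm", "body": {
  "rows": [
    {"claw": 1, "delta_pos": [0, 0, -0.06], "delta_rot": [0, 0, 0]},
    {"claw": 1, "delta_pos": [0, 0, -0.1], "delta_rot": [0, 0, 0]},
    {"claw": 1, "delta_pos": [0, 0, -0.1], "delta_rot": [0, 0, 0]},
    {"claw": 1, "delta_pos": [0, 0, -0.1], "delta_rot": [0, 0, 0]},
    {"claw": 1, "delta_pos": [0, 0, -0.1], "delta_rot": [0, 0, 0]}
  ]
}}

```text
time_s: 4.45
eef_pos: [0.5673, -0.0592, 0.2605]
orientation: [[0.001, 1.0, -0.002], [1.0, -0.001, 0.0], [0.0, -0.002, -1.0]]
ft_force: [0.3, 0.7, -3.1]
gripper_width: 0.0502
```

Request:
{"method": "jog_arm", "body": {
  "rows": [
    {"claw": 1, "delta_pos": [0, 0, 0], "delta_rot": [0, 0, 0]},
    {"claw": 1, "delta_pos": [0, 0, 0], "delta_rot": [0, 0, 0]},
    {"claw": 1, "delta_pos": [0, 0, 0], "delta_rot": [0, 0, 0]}
  ]
}}

```text
time_s: 4.82
eef_pos: [0.5677, -0.0593, 0.2616]
orientation: [[0.001, 1.0, -0.0], [1.0, -0.001, -0.0], [-0.0, -0.0, -1.0]]
ft_force: [-0.6, 1.4, -2.4]
gripper_width: 0.0503
```

```bash
python3 - <<'E'
from h import *
to(.587,.301,.27)
f=[]
for i in range(6):
    p,d=env.capture("top");f.append(env.sense()["ft_force"][2])
print(np.round(f,2),np.mean(f))
E
```

```text
t 4.83 pos [ 0.5677 -0.0593  0.2616] F [-0.63  1.36 -2.4 ] w 0.0503
dpos [ 0.721  0.038 -0.017] drot [-0.     0.    -0.001]
[-2.84 -2.37 -2.43 -1.58 -2.39 -2.5 ] -2.3534353672239012
```

Request:
{"method": "jog_arm", "body": {
  "rows": [
    {"claw": 1, "delta_pos": [0.04, 0.002, 0], "delta_rot": [0, 0, 0]},
    {"claw": 1, "delta_pos": [0.12, 0.006, 0], "delta_rot": [0, 0, 0]},
    {"claw": 1, "delta_pos": [0.2, 0.01, 0], "delta_rot": [0, 0, 0]},
    {"claw": 1, "delta_pos": [0.28, 0.015, 0], "delta_rot": [0, 0, 0]},
    {"claw": 1, "delta_pos": [0.36, 0.019, 0], "delta_rot": [0, 0, 0]}
  ]
}}

```text
time_s: 5.75
eef_pos: [0.577, 0.123, 0.2618]
orientation: [[0.0, 1.0, 0.0], [1.0, -0.0, 0.0], [0.0, 0.0, -1.0]]
ft_force: [0.4, -0.4, -2.2]
gripper_width: 0.0504
```

Request:
{"method": "jog_arm", "body": {
  "rows": [
    {"claw": 1, "delta_pos": [0.08, 0.004, 0], "delta_rot": [0, 0, 0]},
    {"claw": 1, "delta_pos": [0.16, 0.008, 0], "delta_rot": [0, 0, 0]},
    {"claw": 1, "delta_pos": [0.24, 0.012, 0], "delta_rot": [0, 0, 0]},
    {"claw": 1, "delta_pos": [0.32, 0.017, 0], "delta_rot": [0, 0, 0]},
    {"claw": 1, "delta_pos": [0.36, 0.019, 0], "delta_rot": [0, 0, 0]}
  ]
}}

```text
time_s: 6.38
eef_pos: [0.586, 0.3037, 0.2614]
orientation: [[-0.002, 1.0, -0.0], [1.0, 0.002, 0.0], [0.0, -0.0, -1.0]]
ft_force: [-0.0, -0.2, -2.1]
gripper_width: 0.0505
```

Request:
{"method": "jog_arm", "body": {
  "rows": [
    {"claw": 1, "delta_pos": [0, 0, 0.05], "delta_rot": [0, 0, 0]},
    {"claw": 1, "delta_pos": [0, 0, 0.11], "delta_rot": [0, 0, 0]},
    {"claw": 1, "delta_pos": [0, 0, 0.17], "delta_rot": [0, 0, 0]},
    {"claw": 1, "delta_pos": [0, 0, 0.22], "delta_rot": [0, 0, 0]},
    {"claw": 1, "delta_pos": [0, 0, 0.25], "delta_rot": [0, 0, 0]}
  ]
}}

```text
time_s: 7.0
eef_pos: [0.5858, 0.3013, 0.1352]
orientation: [[-0.0, 1.0, -0.002], [1.0, 0.0, -0.0], [-0.0, -0.002, -1.0]]
ft_force: [-0.3, 1.3, -2.4]
gripper_width: 0.0506
```

```bash
python3 -c "
from h import *
to(.587,.301,.116)"
```

```text
t 7.0 pos [0.5858 0.3013 0.1352] F [-0.29  1.29 -2.43] w 0.0506
dpos [-0.001  0.002  0.038] drot [-0.002  0.     0.   ]
```

Lower to contact, watching the force.

Request:
{"method": "jog_arm", "body": {
  "rows": [
    {"claw": 1, "delta_pos": [0, 0, 0.014], "delta_rot": [0, 0, 0]},
    {"claw": 1, "delta_pos": [0, 0, 0.028], "delta_rot": [0, 0, 0]},
    {"claw": 1, "delta_pos": [0, 0, 0.034], "delta_rot": [0, 0, 0]},
    {"claw": 1, "delta_pos": [0, 0, 0.034], "delta_rot": [0, 0, 0]}
  ]
}}

```text
time_s: 7.5
eef_pos: [0.5871, 0.3006, 0.12]
orientation: [[0.001, 1.0, 0.0], [1.0, -0.001, -0.0], [-0.0, 0.0, -1.0]]
ft_force: [0.5, -0.9, -1.8]
gripper_width: 0.0506
```

Request:
{"method": "jog_arm", "body": {
  "rows": [
    {"claw": 1, "delta_pos": [0, 0, 0.004], "delta_rot": [0, 0, 0]},
    {"claw": 1, "delta_pos": [0, 0, 0.004], "delta_rot": [0, 0, 0]}
  ]
}}

```text
time_s: 7.75
eef_pos: [0.5874, 0.3008, 0.1186]
orientation: [[0.001, 1.0, 0.001], [1.0, -0.001, 0.0], [0.0, 0.001, -1.0]]
ft_force: [0.5, 0.3, 2.2]
gripper_width: 0.0507
```

Request:
{"method": "jog_arm", "body": {
  "rows": [
    {"claw": 0.1, "delta_pos": [0, 0, 0], "delta_rot": [0, 0, 0]},
    {"claw": -0.3, "delta_pos": [0, 0, 0], "delta_rot": [0, 0, 0]},
    {"claw": -1, "delta_pos": [0, 0, 0], "delta_rot": [0, 0, 0]},
    {"claw": -1, "delta_pos": [0, 0, 0], "delta_rot": [0, 0, 0]},
    {"claw": -1, "delta_pos": [0, 0, 0], "delta_rot": [0, 0, 0]}
  ]
}}

```text
time_s: 8.38
eef_pos: [0.5869, 0.3006, 0.1176]
orientation: [[0.001, 1.0, -0.0], [1.0, -0.001, -0.0], [-0.0, -0.0, -1.0]]
ft_force: [0.5, 0.5, -0.5]
gripper_width: 0.0852
```

Request:
{"method": "jog_arm", "body": {
  "rows": [
    {"claw": -1, "delta_pos": [0, 0, -0.1], "delta_rot": [0, 0, 0]},
    {"claw": -1, "delta_pos": [0, 0, -0.2], "delta_rot": [0, 0, 0]},
    {"claw": -1, "delta_pos": [0, 0, -0.32], "delta_rot": [0, 0, 0]},
    {"claw": -1, "delta_pos": [-0.1, -0.05, -0.34], "delta_rot": [0, 0, 0]},
    {"claw": -1, "delta_pos": [-0.22, -0.1, -0.34], "delta_rot": [0, 0, 0]}
  ]
}}

```text
time_s: 9.0
eef_pos: [0.5383, 0.1924, 0.2893]
orientation: [[-0.001, 1.0, 0.003], [1.0, 0.001, 0.0], [0.0, 0.003, -1.0]]
ft_force: [0.9, -1.2, 1.0]
gripper_width: 0.0855
```

```bash
python3 -c "
from h import *
to(.4355,.08,.29)"
```

```text
t 9.0 pos [0.5383 0.1924 0.2893] F [ 0.86 -1.17  0.98] w 0.0855
dpos [-0.225 -0.206 -0.002] drot [ 0.004 -0.     0.001]
```

Request:
{"method": "jog_arm", "body": {
  "rows": [
    {"claw": -1, "delta_pos": [-0.225, -0.206, 0], "delta_rot": [0, 0, 0]},
    {"claw": -1, "delta_pos": [-0.225, -0.206, 0], "delta_rot": [0, 0, 0]},
    {"claw": -1, "delta_pos": [-0.225, -0.206, 0], "delta_rot": [0, 0, 0]},
    {"claw": -1, "delta_pos": [-0.225, -0.206, 0], "delta_rot": [0, 0, 0]},
    {"claw": -1, "delta_pos": [-0.225, -0.206, 0], "delta_rot": [0, 0, 0]}
  ]
}}

```text
time_s: 9.62
eef_pos: [0.4352, 0.0808, 0.2878]
orientation: [[0.001, 1.0, 0.001], [1.0, -0.001, 0.0], [0.0, 0.001, -1.0]]
ft_force: [-1.6, 0.8, 0.0]
gripper_width: 0.0853
```

```bash
cat >> h.py <<'E'
def tops(name,tag,pts):
    s=env.sense();p,d=env.capture(name);cv2.imwrite(f"pics/{tag}.png",p)
    W=cloud(name,d,(s["orientation"],s["eef_pos"]));z=W[...,2];np.save(f"pics/{tag}.npy",W)
    for n,x,y,zt in pts:
        q=W[(np.hypot(W[...,0]-x,W[...,1]-y)<.04)&(abs(z-zt)<.007)]
        if len(q)<20: print(n,len(q));continue
        c,r=cv2.minEnclosingCircle((q[:,:2]*1000).astype(np.float32));print(n,len(q),np.median(q[:,2]).round(4),np.round(c,1),round(r,1))
E
python3 -c "
from h import *
to(.4355,.0725,.112)
tops('wrist','w3',[('A',.659,.087,.148),('C',.4355,.0725,.148)])"
```

```text
t 9.62 pos [0.4352 0.0808 0.2878] F [-1.64  0.78  0.05] w 0.0853
dpos [-0.017  0.     0.352] drot [ 0.001 -0.    -0.001]
A 531 0.1465 [647.1  84.6] 22.3
C 2400 0.1486 [434.7  74.8] 24.7
```

C measures (0.4347, 0.0748), which agrees with the first estimate. I'll grasp it there.

Request:
{"method": "jog_arm", "body": {
  "rows": [
    {"claw": -1, "delta_pos": [-0.012, -0.001, 0.1], "delta_rot": [0, 0, 0]},
    {"claw": -1, "delta_pos": [-0.012, -0.001, 0.2], "delta_rot": [0, 0, 0]},
    {"claw": -1, "delta_pos": [-0.012, -0.001, 0.29], "delta_rot": [0, 0, 0]},
    {"claw": -1, "delta_pos": [-0.012, -0.001, 0.352], "delta_rot": [0, 0, 0]},
    {"claw": -1, "delta_pos": [-0.012, -0.001, 0.352], "delta_rot": [0, 0, 0]}
  ]
}}

```text
time_s: 10.3
eef_pos: [0.4328, 0.0754, 0.1094]
orientation: [[-0.001, 1.0, -0.005], [1.0, 0.001, 0.001], [0.001, -0.005, -1.0]]
ft_force: [-0.6, -0.9, -0.3]
gripper_width: 0.0854
```

Request:
{"method": "jog_arm", "body": {
  "rows": [
    {"claw": 1, "delta_pos": [0, 0, 0], "delta_rot": [0, 0, 0]},
    {"claw": 1, "delta_pos": [0, 0, 0], "delta_rot": [0, 0, 0]},
    {"claw": 1, "delta_pos": [0, 0, 0], "delta_rot": [0, 0, 0]},
    {"claw": 1, "delta_pos": [0, 0, 0], "delta_rot": [0, 0, 0]},
    {"claw": 1, "delta_pos": [0, 0, 0], "delta_rot": [0, 0, 0]}
  ]
}}

```text
time_s: 10.92
eef_pos: [0.4353, 0.0744, 0.1138]
orientation: [[0.001, 1.0, 0.003], [1.0, -0.001, -0.0], [-0.0, 0.003, -1.0]]
ft_force: [-1.3, 0.6, 6.5]
gripper_width: 0.0506
```

Request:
{"method": "jog_arm", "body": {
  "rows": [
    {"claw": 1, "delta_pos": [0, 0, -0.04], "delta_rot": [0, 0, 0]},
    {"claw": 1, "delta_pos": [0, 0, -0.1], "delta_rot": [0, 0, 0]},
    {"claw": 1, "delta_pos": [0, 0, -0.16], "delta_rot": [0, 0, 0]},
    {"claw": 1, "delta_pos": [0, 0, -0.22], "delta_rot": [0, 0, 0]},
    {"claw": 1, "delta_pos": [0, 0, -0.26], "delta_rot": [0, 0, 0]}
  ]
}}

```text
time_s: 11.55
eef_pos: [0.4349, 0.0745, 0.2442]
orientation: [[0.001, 1.0, 0.003], [1.0, -0.001, -0.0], [-0.0, 0.003, -1.0]]
ft_force: [0.9, 0.3, -2.9]
gripper_width: 0.0502
```

Request:
{"method": "jog_arm", "body": {
  "rows": [
    {"claw": 1, "delta_pos": [0, 0, -0.04], "delta_rot": [0, 0, 0]},
    {"claw": 1, "delta_pos": [0, 0, -0.04], "delta_rot": [0, 0, 0]},
    {"claw": 1, "delta_pos": [0, 0, -0.04], "delta_rot": [0, 0, 0]},
    {"claw": 1, "delta_pos": [0, 0, -0.04], "delta_rot": [0, 0, 0]},
    {"claw": 1, "delta_pos": [0, 0, -0.04], "delta_rot": [0, 0, 0]}
  ]
}}

```text
time_s: 12.18
eef_pos: [0.434, 0.0746, 0.2611]
orientation: [[0.0, 1.0, -0.001], [1.0, -0.0, 0.0], [0.0, -0.001, -1.0]]
ft_force: [0.7, 0.1, -3.1]
gripper_width: 0.0506
```

```bash
python3 - <<'E'
from h import *
to(.458,.317,.262)
f=[]
for i in range(6):
    p,d=env.capture("top");f.append(env.sense()["ft_force"][2])
print(np.round(f,2),np.mean(f))
E
```

```text
t 12.18 pos [0.434  0.0746 0.2611] F [ 0.68  0.08 -3.09] w 0.0506
dpos [ 0.485  0.048 -0.002] drot [-0.001 -0.    -0.001]
[-2.86 -2.52 -2.82 -2.31 -2.18 -3.56] -2.7078181514693274
```

C is empty as well at about 2.7 N, so A should be the loaded one. C goes in the tray.

Request:
{"method": "jog_arm", "body": {
  "rows": [
    {"claw": 1, "delta_pos": [0.05, 0.005, 0], "delta_rot": [0, 0, 0]},
    {"claw": 1, "delta_pos": [0.15, 0.015, 0], "delta_rot": [0, 0, 0]},
    {"claw": 1, "delta_pos": [0.25, 0.025, 0], "delta_rot": [0, 0, 0]},
    {"claw": 1, "delta_pos": [0.35, 0.035, 0], "delta_rot": [0, 0, 0]},
    {"claw": 1, "delta_pos": [0.43, 0.043, 0], "delta_rot": [0, 0, 0]}
  ]
}}

```text
time_s: 13.1
eef_pos: [0.4557, 0.2915, 0.2615]
orientation: [[-0.0, 1.0, 0.0], [1.0, 0.0, -0.0], [-0.0, 0.0, -1.0]]
ft_force: [0.5, -0.5, -2.9]
gripper_width: 0.0505
```

Request:
{"method": "jog_arm", "body": {
  "rows": [
    {"claw": 1, "delta_pos": [0.055, 0.005, 0], "delta_rot": [0, 0, 0]},
    {"claw": 1, "delta_pos": [0.055, 0.005, 0.06], "delta_rot": [0, 0, 0]},
    {"claw": 1, "delta_pos": [0.055, 0.005, 0.12], "delta_rot": [0, 0, 0]},
    {"claw": 1, "delta_pos": [0.055, 0.005, 0.18], "delta_rot": [0, 0, 0]},
    {"claw": 1, "delta_pos": [0.055, 0.005, 0.24], "delta_rot": [0, 0, 0]}
  ]
}}

```text
time_s: 13.72
eef_pos: [0.4583, 0.317, 0.1406]
orientation: [[0.0, 1.0, -0.0], [1.0, -0.0, -0.0], [-0.0, -0.0, -1.0]]
ft_force: [1.2, -0.5, -1.6]
gripper_width: 0.0507
```

Request:
{"method": "jog_arm", "body": {
  "rows": [
    {"claw": 1, "delta_pos": [0, 0, 0.016], "delta_rot": [0, 0, 0]},
    {"claw": 1, "delta_pos": [0, 0, 0.03], "delta_rot": [0, 0, 0]},
    {"claw": 1, "delta_pos": [0, 0, 0.042], "delta_rot": [0, 0, 0]},
    {"claw": 1, "delta_pos": [0, 0, 0.042], "delta_rot": [0, 0, 0]}
  ]
}}

```text
time_s: 14.22
eef_pos: [0.4586, 0.317, 0.121]
orientation: [[0.001, 1.0, 0.0], [1.0, -0.001, 0.0], [0.0, 0.0, -1.0]]
ft_force: [-0.7, -0.4, -1.9]
gripper_width: 0.0501
```

```bash
python3 -c "
from h import *
to(.458,.317,.117)"
```

```text
t 14.22 pos [0.4586 0.317  0.121 ] F [-0.71 -0.44 -1.93] w 0.0501
dpos [-0.    -0.001  0.008] drot [ 0.    -0.    -0.001]
```

Request:
{"method": "jog_arm", "body": {
  "rows": [
    {"claw": 1, "delta_pos": [0, 0, 0.004], "delta_rot": [0, 0, 0]},
    {"claw": 1, "delta_pos": [0, 0, 0.007], "delta_rot": [0, 0, 0]},
    {"claw": 1, "delta_pos": [0, 0, 0.007], "delta_rot": [0, 0, 0]}
  ]
}}

```text
time_s: 14.6
eef_pos: [0.4587, 0.3171, 0.1178]
orientation: [[0.001, 1.0, 0.001], [1.0, -0.001, 0.0], [0.0, 0.001, -1.0]]
ft_force: [-1.3, 0.6, 3.1]
gripper_width: 0.0506
```

Request:
{"method": "jog_arm", "body": {
  "rows": [
    {"claw": 0.1, "delta_pos": [0, 0, 0], "delta_rot": [0, 0, 0]},
    {"claw": -0.3, "delta_pos": [0, 0, 0], "delta_rot": [0, 0, 0]},
    {"claw": -1, "delta_pos": [0, 0, 0], "delta_rot": [0, 0, 0]},
    {"claw": -1, "delta_pos": [0, 0, 0], "delta_rot": [0, 0, 0]},
    {"claw": -1, "delta_pos": [0, 0, 0], "delta_rot": [0, 0, 0]}
  ]
}}

```text
time_s: 15.22
eef_pos: [0.4584, 0.317, 0.1171]
orientation: [[0.001, 1.0, -0.0], [1.0, -0.001, -0.0], [-0.0, -0.0, -1.0]]
ft_force: [-0.6, -0.4, 0.3]
gripper_width: 0.0856
```

Request:
{"method": "jog_arm", "body": {
  "rows": [
    {"claw": -1, "delta_pos": [0, 0, -0.1], "delta_rot": [0, 0, 0]},
    {"claw": -1, "delta_pos": [0, 0, -0.2], "delta_rot": [0, 0, 0]},
    {"claw": -1, "delta_pos": [0, 0, -0.32], "delta_rot": [0, 0, 0]},
    {"claw": -1, "delta_pos": [-0.08, 0.08, -0.34], "delta_rot": [0, 0, 0]},
    {"claw": -1, "delta_pos": [-0.16, 0.16, -0.34], "delta_rot": [0, 0, 0]}
  ]
}}

```text
time_s: 15.85
eef_pos: [0.5398, 0.2366, 0.2892]
orientation: [[-0.001, 1.0, 0.003], [1.0, 0.001, 0.001], [0.001, 0.003, -1.0]]
ft_force: [0.5, 0.2, 0.3]
gripper_width: 0.0851
```

```bash
python3 -c "
from h import *
to(.658,.09,.29)"
```

```text
t 15.85 pos [0.5398 0.2366 0.2892] F [0.49 0.22 0.33] w 0.0851
dpos [-0.293  0.236 -0.001] drot [ 0.004 -0.001  0.001]
```

Request:
{"method": "jog_arm", "body": {
  "rows": [
    {"claw": -1, "delta_pos": [-0.293, 0.236, 0], "delta_rot": [0, 0, 0]},
    {"claw": -1, "delta_pos": [-0.293, 0.236, 0], "delta_rot": [0, 0, 0]},
    {"claw": -1, "delta_pos": [-0.293, 0.236, 0], "delta_rot": [0, 0, 0]},
    {"claw": -1, "delta_pos": [-0.293, 0.236, 0], "delta_rot": [0, 0, 0]},
    {"claw": -1, "delta_pos": [-0.293, 0.236, 0], "delta_rot": [0, 0, 0]}
  ]
}}

```text
time_s: 16.48
eef_pos: [0.6561, 0.0904, 0.287]
orientation: [[0.001, 1.0, -0.001], [1.0, -0.001, 0.0], [0.0, -0.001, -1.0]]
ft_force: [-0.5, 0.1, -0.1]
gripper_width: 0.0857
```

```bash
python3 -c "
from h import *
to(.659,.087,.112)
tops('wrist','w4',[('A',.659,.087,.148)])
tops('scene','s4',[('B',.587,.301,.152),('C',.458,.317,.152)])"
```

```text
t 16.48 pos [0.6561 0.0904 0.287 ] F [-0.52  0.1  -0.07] w 0.0857
dpos [-0.007  0.006  0.35 ] drot [-0.001 -0.    -0.001]
A 2454 0.1486 [660.3  90. ] 24.7
B 294 0.1528 [591.7 302.7] 25.4
C 236 0.1524 [461.7 315.1] 25.3
```

View pics/s4.png

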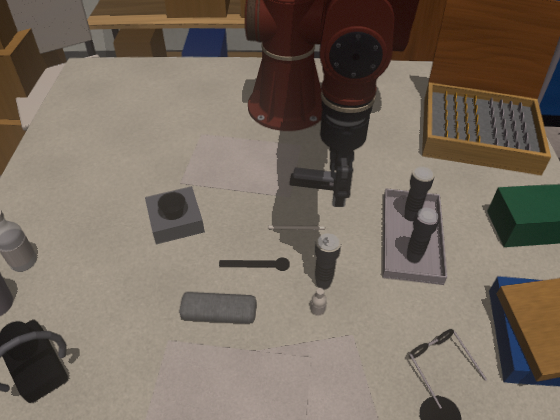

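The scene picture shows both empty torches standing in the tray, at about (420,195) and (422,235), with A still at (327,262). I'll grasp A at (0.660, 0.0895).

Request:
{"method": "jog_arm", "body": {
  "rows": [
    {"claw": -1, "delta_pos": [-0.002, 0.006, 0.1], "delta_rot": [0, 0, 0]},
    {"claw": -1, "delta_pos": [-0.002, 0.006, 0.2], "delta_rot": [0, 0, 0]},
    {"claw": -1, "delta_pos": [-0.002, 0.006, 0.29], "delta_rot": [0, 0, 0]},
    {"claw": -1, "delta_pos": [-0.002, 0.006, 0.35], "delta_rot": [0, 0, 0]},
    {"claw": -1, "delta_pos": [-0.002, 0.006, 0.35], "delta_rot": [0, 0, 0]}
  ]
}}

```text
time_s: 17.2
eef_pos: [0.657, 0.0908, 0.1102]
orientation: [[-0.001, 1.0, -0.004], [1.0, 0.001, 0.0], [0.0, -0.004, -1.0]]
ft_force: [0.3, 0.1, 0.3]
gripper_width: 0.0856
```

Request:
{"method": "jog_arm", "body": {
  "rows": [
    {"claw": 1, "delta_pos": [0, 0, 0], "delta_rot": [0, 0, 0]},
    {"claw": 1, "delta_pos": [0, 0, 0], "delta_rot": [0, 0, 0]},
    {"claw": 1, "delta_pos": [0, 0, 0], "delta_rot": [0, 0, 0]},
    {"claw": 1, "delta_pos": [0, 0, 0], "delta_rot": [0, 0, 0]},
    {"claw": 1, "delta_pos": [0, 0, 0], "delta_rot": [0, 0, 0]}
  ]
}}

```text
time_s: 17.82
eef_pos: [0.6606, 0.0895, 0.1151]
orientation: [[0.0, 1.0, 0.004], [1.0, -0.0, -0.0], [-0.0, 0.004, -1.0]]
ft_force: [-1.0, 0.5, 7.5]
gripper_width: 0.0506
```

Request:
{"method": "jog_arm", "body": {
  "rows": [
    {"claw": 1, "delta_pos": [0, 0, -0.04], "delta_rot": [0, 0, 0]},
    {"claw": 1, "delta_pos": [0, 0, -0.1], "delta_rot": [0, 0, 0]},
    {"claw": 1, "delta_pos": [0, 0, -0.16], "delta_rot": [0, 0, 0]},
    {"claw": 1, "delta_pos": [0, 0, -0.22], "delta_rot": [0, 0, 0]},
    {"claw": 1, "delta_pos": [0, 0, -0.26], "delta_rot": [0, 0, 0]}
  ]
}}

```text
time_s: 18.45
eef_pos: [0.6596, 0.0894, 0.2454]
orientation: [[0.001, 1.0, 0.002], [1.0, -0.001, -0.0], [-0.0, 0.002, -1.0]]
ft_force: [0.5, -0.1, -4.2]
gripper_width: 0.0501
```

Request:
{"method": "jog_arm", "body": {
  "rows": [
    {"claw": 1, "delta_pos": [0, 0, -0.04], "delta_rot": [0, 0, 0]},
    {"claw": 1, "delta_pos": [0, 0, -0.04], "delta_rot": [0, 0, 0]},
    {"claw": 1, "delta_pos": [0, 0, -0.04], "delta_rot": [0, 0, 0]},
    {"claw": 1, "delta_pos": [0, 0, -0.04], "delta_rot": [0, 0, 0]},
    {"claw": 1, "delta_pos": [0, 0, -0.04], "delta_rot": [0, 0, 0]}
  ]
}}

```text
time_s: 19.08
eef_pos: [0.6589, 0.0894, 0.2614]
orientation: [[0.001, 1.0, -0.001], [1.0, -0.001, -0.0], [-0.0, -0.001, -1.0]]
ft_force: [0.5, 0.1, -3.9]
gripper_width: 0.0504
```

```bash
python3 - <<'E'
from h import *
to(.482,-.2735,.262)
f=[]
for i in range(4):
    p,d=env.capture("top");f.append(env.sense()["ft_force"][2])
print(np.round(f,2),np.mean(f))
E
```

```text
t 19.07 pos [0.6589 0.0894 0.2614] F [ 0.48  0.07 -3.91] w 0.0504
dpos [-0.726 -0.353 -0.001] drot [-0.002  0.    -0.001]
[-4.72 -3.61 -4.64 -4.13] -4.273382484682845
```

A weighs about 4.3 N, so it is the loaded one. Carrying it to the cradle.

Request:
{"method": "jog_arm", "body": {
  "rows": [
    {"claw": 1, "delta_pos": [-0.04, -0.02, 0], "delta_rot": [0, 0, 0]},
    {"claw": 1, "delta_pos": [-0.12, -0.058, 0], "delta_rot": [0, 0, 0]},
    {"claw": 1, "delta_pos": [-0.2, -0.097, 0], "delta_rot": [0, 0, 0]},
    {"claw": 1, "delta_pos": [-0.28, -0.136, 0], "delta_rot": [0, 0, 0]},
    {"claw": 1, "delta_pos": [-0.36, -0.175, 0], "delta_rot": [0, 0, 0]}
  ]
}}

```text
time_s: 19.9
eef_pos: [0.5709, -0.0917, 0.2624]
orientation: [[0.0, 1.0, 0.0], [1.0, -0.0, -0.0], [-0.0, 0.0, -1.0]]
ft_force: [0.7, -0.1, -4.7]
gripper_width: 0.0506
```

Request:
{"method": "jog_arm", "body": {
  "rows": [
    {"claw": 1, "delta_pos": [-0.08, -0.039, 0], "delta_rot": [0, 0, 0]},
    {"claw": 1, "delta_pos": [-0.16, -0.078, 0], "delta_rot": [0, 0, 0]},
    {"claw": 1, "delta_pos": [-0.24, -0.116, 0], "delta_rot": [0, 0, 0]},
    {"claw": 1, "delta_pos": [-0.32, -0.155, 0], "delta_rot": [0, 0, 0]},
    {"claw": 1, "delta_pos": [-0.366, -0.178, 0], "delta_rot": [0, 0, 0]}
  ]
}}

```text
time_s: 20.52
eef_pos: [0.4815, -0.2754, 0.2623]
orientation: [[0.002, 1.0, 0.0], [1.0, -0.002, -0.001], [-0.001, 0.0, -1.0]]
ft_force: [-0.9, 0.2, -4.5]
gripper_width: 0.0503
```

Request:
{"method": "jog_arm", "body": {
  "rows": [
    {"claw": 1, "delta_pos": [0, 0, 0], "delta_rot": [0, 0, 0]},
    {"claw": 1, "delta_pos": [0, 0, 0.06], "delta_rot": [0, 0, 0]},
    {"claw": 1, "delta_pos": [0, 0, 0.11], "delta_rot": [0, 0, 0]},
    {"claw": 1, "delta_pos": [0, 0, 0.14], "delta_rot": [0, 0, 0]},
    {"claw": 1, "delta_pos": [0, 0, 0.14], "delta_rot": [0, 0, 0]}
  ]
}}

```text
time_s: 21.15
eef_pos: [0.4824, -0.2727, 0.1915]
orientation: [[-0.0, 1.0, -0.001], [1.0, 0.0, 0.001], [0.001, -0.001, -1.0]]
ft_force: [0.3, 0.1, -3.5]
gripper_width: 0.0501
```

```bash
python3 - <<'E'
from h import *
to(.482,-.2738,.142)
s=env.sense();p,d=env.capture("scene");W=cloud("scene",d);z=W[...,2]
near=np.hypot(W[...,0]-.482,W[...,1]+.274)<.045
for a in np.arange(.08,.16,.012):   # barrel axis seen from the front: y centre per height
    m=near&(abs(z-a)<.005);q=W[m]
    if len(q)>8: print(a.round(3),len(q),np.percentile(q[:,1],[2,98]).round(4),np.percentile(q[:,1],[2,98]).mean().round(4),np.percentile(q[:,0],98).round(4))
cv2.imwrite("pics/s5.png",cv2.resize(p[120:280,80:290],None,fx=3,fy=3))
E
```

```text
t 21.15 pos [ 0.4824 -0.2727  0.1915] F [ 0.32  0.05 -3.52] w 0.0501
dpos [-0.002 -0.001  0.099] drot [-0.001 -0.001  0.   ]
0.08 27 [-0.2826 -0.2571] -0.2698 0.5017
0.092 40 [-0.285  -0.2551] -0.2701 0.5018
0.104 48 [-0.2871 -0.2537] -0.2704 0.5046
0.116 51 [-0.2888 -0.2534] -0.2711 0.5057
0.128 50 [-0.2896 -0.2532] -0.2714 0.5056
0.14 59 [-0.2902 -0.2527] -0.2715 0.5047
0.152 62 [-0.2897 -0.2537] -0.2717 0.5053
```

View pics/s5.png

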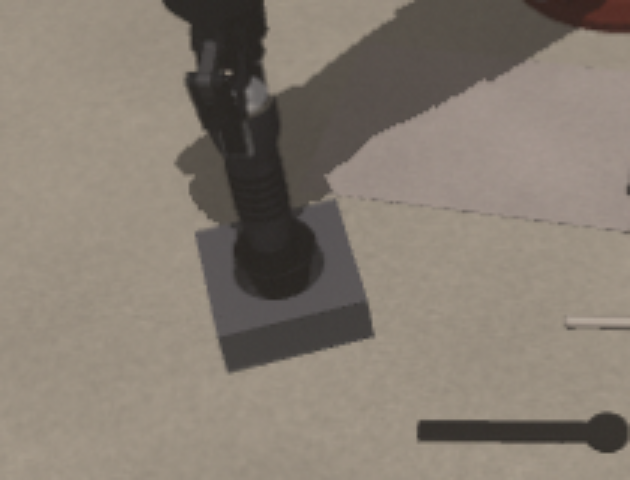

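The crop shows the torch upright and centred above the cup. Lowering it now.

Request:
{"method": "jog_arm", "body": {
  "rows": [
    {"claw": 1, "delta_pos": [-0.002, -0.001, 0.02], "delta_rot": [0, 0, 0]},
    {"claw": 1, "delta_pos": [-0.002, -0.001, 0.04], "delta_rot": [0, 0, 0]},
    {"claw": 1, "delta_pos": [-0.002, -0.001, 0.06], "delta_rot": [0, 0, 0]},
    {"claw": 1, "delta_pos": [-0.002, -0.001, 0.08], "delta_rot": [0, 0, 0]},
    {"claw": 1, "delta_pos": [-0.002, -0.001, 0.08], "delta_rot": [0, 0, 0]}
  ]
}}

```text
time_s: 21.82
eef_pos: [0.4816, -0.274, 0.151]
orientation: [[0.001, 1.0, -0.001], [1.0, -0.001, 0.001], [0.001, -0.001, -1.0]]
ft_force: [-0.2, -0.3, -4.7]
gripper_width: 0.0503
```

Request:
{"method": "jog_arm", "body": {
  "rows": [
    {"claw": 1, "delta_pos": [0, 0, 0.006], "delta_rot": [0, 0, 0]},
    {"claw": 1, "delta_pos": [0, 0, 0.012], "delta_rot": [0, 0, 0]},
    {"claw": 1, "delta_pos": [0, 0, 0.018], "delta_rot": [0, 0, 0]},
    {"claw": 1, "delta_pos": [0, 0, 0.024], "delta_rot": [0, 0, 0]}
  ]
}}

```text
time_s: 22.32
eef_pos: [0.4824, -0.2747, 0.1409]
orientation: [[0.0, 1.0, 0.001], [1.0, -0.0, -0.001], [-0.001, 0.001, -1.0]]
ft_force: [-1.4, 2.3, 4.6]
gripper_width: 0.05
```

Request:
{"method": "jog_arm", "body": {
  "rows": [
    {"claw": 1, "delta_pos": [0, 0, 0.005], "delta_rot": [0, 0, 0]},
    {"claw": 1, "delta_pos": [0, 0, 0.01], "delta_rot": [0, 0, 0]},
    {"claw": 1, "delta_pos": [0, 0, 0.015], "delta_rot": [0, 0, 0]},
    {"claw": 1, "delta_pos": [0, 0, 0.02], "delta_rot": [0, 0, 0]}
  ]
}}

```text
time_s: 22.82
eef_pos: [0.4823, -0.2746, 0.1302]
orientation: [[0.001, 1.0, 0.0], [1.0, -0.001, -0.0], [-0.0, 0.0, -1.0]]
ft_force: [0.6, 1.6, 4.7]
gripper_width: 0.0502
```

Request:
{"method": "jog_arm", "body": {
  "rows": [
    {"claw": 1, "delta_pos": [0, 0, 0.004], "delta_rot": [0, 0, 0]},
    {"claw": 1, "delta_pos": [0, 0, 0.008], "delta_rot": [0, 0, 0]}
  ]
}}

```text
time_s: 23.08
eef_pos: [0.4824, -0.2748, 0.127]
orientation: [[0.0, 1.0, 0.001], [1.0, -0.0, -0.001], [-0.001, 0.001, -1.0]]
ft_force: [-3.0, 3.6, 17.9]
gripper_width: 0.0505
```

Request:
{"method": "jog_arm", "body": {
  "rows": [
    {"claw": 1, "delta_pos": [0, 0, 0.004], "delta_rot": [0, 0, 0]},
    {"claw": 1, "delta_pos": [0, 0, 0.004], "delta_rot": [0, 0, 0]}
  ]
}}

```text
time_s: 23.32
eef_pos: [0.4825, -0.2753, 0.1269]
orientation: [[0.001, 1.0, 0.002], [1.0, -0.001, -0.003], [-0.003, 0.002, -1.0]]
ft_force: [-4.5, 4.7, 21.0]
gripper_width: 0.0506
```

The force rose sharply at TCP z 0.127, which puts the foot at 0.012 m and the cup at its stop. Release and retreat.

Request:
{"method": "jog_arm", "body": {
  "rows": [
    {"claw": 1, "delta_pos": [0, 0, -0.004], "delta_rot": [0, 0, 0]},
    {"claw": 0.1, "delta_pos": [0, 0, -0.004], "delta_rot": [0, 0, 0]},
    {"claw": -0.4, "delta_pos": [0, 0, -0.004], "delta_rot": [0, 0, 0]},
    {"claw": -1, "delta_pos": [0, 0, -0.004], "delta_rot": [0, 0, 0]},
    {"claw": -1, "delta_pos": [0, 0, -0.004], "delta_rot": [0, 0, 0]}
  ]
}}

```text
time_s: 23.95
eef_pos: [0.4818, -0.2745, 0.1258]
orientation: [[0.001, 1.0, -0.001], [1.0, -0.001, 0.0], [0.0, -0.001, -1.0]]
ft_force: [-0.6, -0.4, 1.0]
gripper_width: 0.0851
```

Request:
{"method": "jog_arm", "body": {
  "rows": [
    {"claw": -1, "delta_pos": [0, 0, 0], "delta_rot": [0, 0, 0]},
    {"claw": -1, "delta_pos": [0, 0, -0.06], "delta_rot": [0, 0, 0]},
    {"claw": -1, "delta_pos": [0, 0, -0.14], "delta_rot": [0, 0, 0]},
    {"claw": -1, "delta_pos": [0, 0, -0.24], "delta_rot": [0, 0, 0]},
    {"claw": -1, "delta_pos": [0, 0, -0.34], "delta_rot": [0, 0, 0]}
  ]
}}

```text
time_s: 24.58
eef_pos: [0.4819, -0.2744, 0.2977]
orientation: [[0.001, 1.0, -0.0], [1.0, -0.001, -0.0], [-0.0, -0.0, -1.0]]
ft_force: [0.6, -0.2, 0.6]
gripper_width: 0.0858
```

Request:
{"method": "jog_arm", "body": {
  "rows": [
    {"claw": -1, "delta_pos": [0, 0, -0.02], "delta_rot": [0, 0, 0]},
    {"claw": -1, "delta_pos": [0, 0, -0.02], "delta_rot": [0, 0, 0]},
    {"claw": -1, "delta_pos": [0, 0, -0.02], "delta_rot": [0, 0, 0]},
    {"claw": -1, "delta_pos": [0, 0, -0.02], "delta_rot": [0, 0, 0]}
  ]
}}

```text
time_s: 25.08
eef_pos: [0.4817, -0.2742, 0.3047]
orientation: [[0.001, 1.0, -0.002], [1.0, -0.001, 0.002], [0.002, -0.002, -1.0]]
ft_force: [-0.2, -0.3, 0.3]
gripper_width: 0.0855
```

```bash
python3 - <<'E'
from h import *
to(.482,-.2738,.3)
tops('wrist','w6',[('A',.482,-.274,.160)])
W=np.load('pics/w6.npy');z=W[...,2];r=np.hypot(W[...,0]-.482,W[...,1]+.2738)
m=(r>.026)&(r<.034)&(z<.08)&(z>.02);print("rim z",np.nanpercentile(z[m],[10,50,95]).round(4),"cradle top",np.nanmedian(z[(r>.042)&(r<.055)&(z>.03)&(z<.06)]))
tops('scene','s6',[('A',.482,-.274,.160),('B',.587,.301,.152),('C',.458,.317,.152)])
E
```

```text
t 25.07 pos [ 0.4817 -0.2742  0.3047] F [-0.19 -0.27  0.28] w 0.0855
dpos [0.001 0.001 0.009] drot [-0.002 -0.002 -0.001]
A 2373 0.1606 [ 482.1 -273.4] 24.7
rim z [0.0394 0.0448 0.0468] cradle top 0.044160605612478115
A 247 0.1611 [ 485.6 -273. ] 25.2
B 292 0.1527 [591.5 303. ] 25.3
C 232 0.1525 [461.7 315.1] 25.7
```

View pics/s6.png

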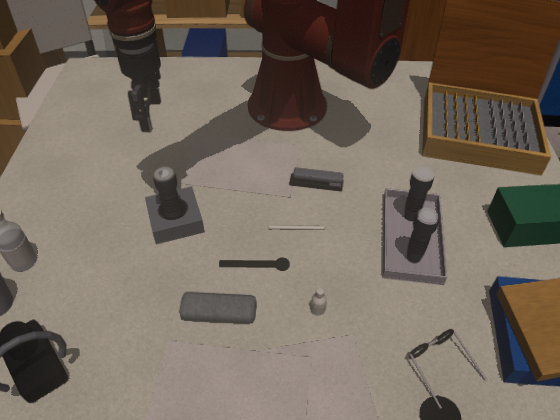

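The picture shows A in the cradle at (167,195) and B and C in the tray at (420,190) and (425,235). The pen, occluder, case, drops and stapler look unmoved. A's top is at 0.1606 m, against an expected 0.160, and the cup rim is about 0.047, so the cup is at its stop.

```bash
python3 -c "
from station import env
print(env.close_job())"
```

```text
the job is handed in; nothing more can be done
None
```

I put the two empty torches in the tray, set the loaded one in the cradle, and handed the job in at about 25 s of the 72 s allowed.

- **Sorting by weight:** torches B and C lifted at about 2.4 N and 2.7 N, so they are the empty ones. A lifted at about 4.3 N, so it is the loaded one.
- **Empty torches:** B and C were still standing upright in the tray in the last pictures, with their tops at about 0.1525 m (0.152 m expected).
- **Loaded torch:** I pressed A down until the force rose sharply, to about 21 N at the wrist. Its top is now at 0.1606 m (0.160 m expected at the stop). It stands within about 1 mm of the cradle's centre, and the cup's rim is about level with the cradle's top.
- **Robot and other things:** the gripper is open and about 14 cm clear above A. The pen, occluder, spectacle case, dropper bottle and stapler look unmoved in the picture, though I did not measure them again.
- **Disagreement:** the scene camera reads 3–4 mm farther in x than the wrist camera or the commanded positions. It did the same before I moved anything, so I take it as calibration error. No check failed.

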